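# Snap a test-gauge coupler onto a leaning vacuum nipple

## Task

Lift the clear hood of the vacuum manifold gently by its bar, all the way back onto its stop, and leave it there. Then take the gauge coupler out of its stand and press it squarely down over the leaning nipple, through the snap, until the nipple's spring collar is pushed right down. Finish like that: the program ends with the gripper still gripping the coupler and holding it down against the spring; leave the bottle, beaker and tip box alone.

Things in the scene. Friction and masses are not known exactly. Their poses are not given: they have to be found in the camera images.
- manifold: low white bench unit, fixed, 55 mm high. Origin on the table, about under the nipple block; it reaches from x = -75 to +175 mm and y = +-100 mm in this frame. x points from its front panel (robot side) to its back. The hood is hinged on its top; behind the hinge stand two stop posts, 50 mm tall, at x 155 to 167, y +-45 mm
- hood (a joint): hood hinge angle, rad: 0 shut over the nipple, grows as its front is lifted up and back, 1.75 on the open stop. Starts shut or up to 0.3 ajar. Stiff hinge (0.26 N m of friction): the hood, 0.28 kg, stays where it is left. It must never swing faster than 2.5 rad/s
- hood_bar (a point): middle of the hood's lifting bar: round steel bar, 12 mm diameter, along the manifold's y, 92 mm clear between its arms. From the hinge axis, with the hood shut: 163 mm towards the front and 45 mm up, so 102 mm above the table; 38 mm in front of the hood's face, nothing under it but the unit's edge. It can turn between gripping pads; with the hood open it stands above the hood
- hood_hinge (a point): middle of the hood's hinge axis (along the manifold's y), 57 mm above the table. The hood is a clear plastic box with grey edges, 125 mm long (hinge to front) x 130 wide x 74 high, open below; opened, it stands wholly behind the hinge, its end about 125 mm above it
- nipple: brass nipple with a steel spring collar on a 50 mm aluminium block on the manifold, under the hood. Origin: centre of the nipple's foot, about 78 mm above the table; z points out along it. It leans 24 deg from vertical, roughly towards the robot (within 45 deg). Barrel 15 mm diameter with two small sprung balls 3.5 mm proud at z = 20 mm
- nipple_tip (a point): round tip of the nipple, 38 mm from its foot
- collar (a joint): how far the spring collar is pressed along the nipple towards its foot, m: 0 free, 0.010 hard on its stop. The collar is a ring of 31 mm diameter round the barrel, its top 16 mm from the foot when free, 6 mm at the stop. Spring 6 N at first, 14 N at the stop
- coupler: loose steel gauge coupler, 95 mm tall, 0.24 kg (varies). Origin: centre of its open mouth; z points from mouth to the dial on top. Nose tube 34 mm diameter. Mouth: funnel 24 mm wide at the rim, 18 mm lip at z = 4 to 7.5 mm, wider behind, deep enough for the nipple. Starts upright, mouth down in the stand, mouth 8 mm above the table
- coupler_grip (a point): on the coupler's axis at z = 67 mm: middle of its square grip, 30 x 30 mm (sides along the coupler's x and y), z = 44 to 87 mm; below it a 36 mm flange, above it the 29 mm dial. Pressed on, the mouth rim pushes the collar; the nipple's balls resist the lip (about 5 N) and spring out behind it with the collar about 5 mm down. If let go, the spring pushes the coupler off again
- stand: fixed grey parking block 75 x 75 x 28 mm, origin under its centre, with a round pocket 39 mm wide and 20 mm deep in which the coupler's nose stands; left or right of the manifold
- bottle: bystander: loose glass bottle with orange cap, 68 mm diameter, 150 mm tall, origin under its centre, on the other side from the stand
- beaker: bystander: loose glass beaker, 64 mm diameter, 80 mm tall, origin under its centre
- tip_box: bystander: loose blue tip box 85 x 120 x 50 mm, origin under its centre
Things that resemble listed ones, but are neither listed nor needed, are in the scene too. Of the things that look like the stand, take the one that is farthest to the robot's right at the start.

How it is judged:
By the outcome, as a careful person would: the job done as asked, in the order asked, and still so for the second after the job is handed in, while the arm keeps its last pose, push and grip.
It also fails if it takes over 61 s, if anything falls off the work surface, if the arm or the gripper's body presses on something with over 40 N, if the wrist force passes 120 N, or if a joint passes its speed limit or range.

## Robot

A 6-joint arm with a two-finger parallel gripper is mounted at the origin on the work surface. World frame = base frame: x ahead of the robot, y to its left, z up, the work surface at z = 0. Lengths are in m, angles in rad, forces in N, time in s.
With the tool pointing down it reaches from about 0.35 to 0.975 m from the base axis. Payload 4.9 kg.
Tool frame: the origin (TCP) lies at the very end of the fingers, on their centre line; the grasp point (between the pads) lies 19 mm behind it; z points along the fingers, y is the line along which they close (so a half turn about z gives the same grasp; the last joint's range is limited). The gripper opens to 85 mm and grips with 20 to 120 N. Pads are 22 mm wide; open, the fingers measure 114 mm over their backs; the gripper's body (76 mm by 85 mm) begins 54 mm behind the grasp point. The pads swing forward as they close: fully open they stand 13 mm farther back than shut.
Start: joints at [-1.467, 0.053, 1.613, -0, 1.476, -0.119], TCP at [0.138, -0.61, 0.231] pointing down, gripper open.
Joint ranges: [-3.01, 3.01], [-1.01, 2.22], [0.06, 2.58], [-1.02, 4.17], [0.09, 2.62], [-3.14, 3.14]. Speed limits (rad/s): [2.57, 2.57, 3.14, 3.14, 3.14, 3.14].

## Interface

Orientations are given as a rotation vector (axis times angle).
In Python, from station import get_obs, optics, ctrl gives the robot as it stands.
- The arm moves only by the shell command python3 -m pendant 'ROWS' [FORCE]. ROWS is JSON, a list of rows, each a list of 3 entries, a list of its own where there are three numbers: the shift along the tool's x, y, z in mm, then the turn, a rotation vector about the tool's x, y, z in rad, then the opening, from 0 (shut) to 1 (fully open). A call has 1 to 12 rows; each row shifts and turns the commanded pose from where the row before left it, along the tool's axes as they then stand; what a row does not reach is not made up. A row lasts 1/12 s, in which the tool goes at most 41.7 mm and 7.16 degrees, less where a joint would pass 70% of its speed; a pose out of reach is approached as far as the arm can. A call is refused whole if a number of a shift passes 41.7 or a number of a turn 0.125, either way. A call with a gripper value outside its range is refused whole. The fingers move at their own pace and stop on an object; FORCE is the grip in N (left out, the last holds). Time passes only in rows, so rows that do not move let the fingers close. It gives the time, the measured TCP pose, the force, the opening and the grip force at its end, in the units of the state.
- get_obs(): the state, without advancing time (a new reading comes with each control period).
- optics.get_image(name): name is "scene" or "top" or "wrist"; returns the picture (420x560x3 uint8, red, green, blue); there is no depth.
- optics.camera_model(name): a dict with "fx", "fy", "cx", "cy" (pixels), "cam_to_world" (4x4, takes a point from camera to world coordinates). Camera axes: x right, y up, looking along -z (the intrinsics and any distortion apply to the point x, -y, -z); pixel columns grow to the right and rows downward; lengths in m; the calibration is good to about 2 mm. The wrist camera is an equidistant fisheye: a pixel r from the principal point sees the ray r / f radians off the axis. A picture is of the moment at which its call begins: read the wrist's pose just before it. camera_model takes no time and is no camera call; for the wrist camera it gives the pose at the moment of the call.
- ctrl.finish_job(): hands the job in; it is judged then, once.
The state is a dict: "t": time; "q": joint angles; "dq": joint speeds; "effort": joint torques, N m; "tool_pos": TCP position; "tool_rot": TCP orientation; "contact_force": force on the tool from outside, world axes, zero at the start; "wrist_torque": the same for the moment, N m; "opening": finger opening in m; "grip_force": force on a finger pad.
Only numpy, scipy, OpenCV 4.12 (cv2) and the standard library are available. Lean on these libraries where they do the work, as an engineer would, in place of code of your own. Each camera call takes 0.05 s, during which the arm holds its last target. There are 200 camera calls.

## Working session

There is one attempt and no reset: what is moved stays moved. The work goes in short steps, Python scripts to look and compute and a shell command to move; the robot and the scene stay as the last step left them, time stands still between calls to the robot, and variables do not carry over. Pictures are saved under pics/ and viewed, at most 13 in all, crops included, and the job is handed in when it is done.

```bash
ls; mkdir -p pics; python3 - <<'E'
from station import get_obs, optics
import cv2, numpy as np
for n in ("scene","top","wrist"):
    cm=optics.camera_model(n); print(n,{k:(np.round(v,4).tolist()) for k,v in cm.items()})
    im=optics.get_image(n); np.save(f"pics/{n}0.npy",im)
    cv2.imwrite(f"pics/{n}0.png",im[:,:,::-1])
o=get_obs(); print(o)
E
```

```text
pics
scene {'fx': 415.2056, 'fy': 415.2056, 'cx': 275.8687, 'cy': 205.239, 'cam_to_world': [[-0.5122, -0.5439, 0.6648, 1.1548], [0.8586, -0.3441, 0.38, 0.3677], [0.0221, 0.7654, 0.6432, 0.7051], [0.0, 0.0, 0.0, 1.0]]}
top {'fx': 424.4771, 'fy': 424.4771, 'cx': 278.9514, 'cy': 214.5732, 'cam_to_world': [[0.0076, 0.9956, -0.0939, 0.4512], [-0.9993, 0.011, 0.0359, 0.0229], [0.0367, 0.0935, 0.9949, 1.0261], [0.0, 0.0, 0.0, 1.0]]}
wrist {'fx': 325.1923, 'fy': 325.1923, 'cx': 280.4966, 'cy': 212.5946, 'cam_to_world': [[0.2206, 0.9224, 0.317, 0.2198], [-0.9754, 0.2094, 0.0694, -0.5911], [-0.0024, -0.3245, 0.9459, 0.3737], [0.0, 0.0, 0.0, 1.0]]}
{'t': 0.15, 'q': array([-1.46697732e+00,  5.32054796e-02,  1.61396313e+00,  9.03565251e-06,
        1.47600285e+00, -1.19032724e-01]), 'dq': array([-0.00174431, -0.00286314, -0.00570816,  0.00111035,  0.00328517,
        0.00089964]), 'effort': array([ 2.03814407e-04, -3.94237518e+01, -3.70721555e+01, -9.43165537e-05,
        4.66522717e-03,  1.33212055e-05]), 'tool_pos': array([ 0.13806517, -0.6090676 ,  0.23035451]), 'tool_rot': array([-3.12054150e+00, -3.49153873e-01, -3.29760738e-05]), 'contact_force': array([-0.81951771, -0.15108467, -0.21340447]), 'wrist_torque': array([-0.06954415, -0.01136903,  0.04405591]), 'grip_force': 0.0, 'opening': 0.08558505833349712}
```

View pics/top0.png

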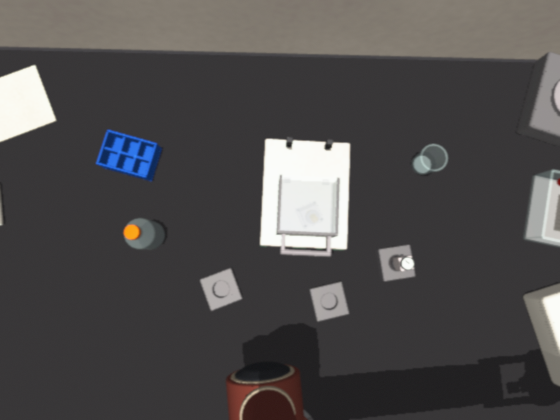

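View pics/scene0.png

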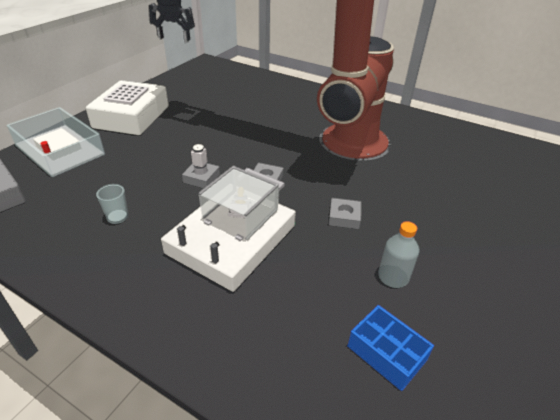

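The top view shows the manifold at about (306,195), with its bar at (306,252). The coupler stands in the rightmost block at (397,263), and two empty lookalike blocks are at (221,289) and (329,301). I'll crop in for detail and fit the manifold.

```bash
cat > h.py <<'E'
import numpy as np, cv2
from station import get_obs, optics
from scipy.spatial.transform import Rotation as R
def ray(n,u,v,cm=None):
    cm=cm or optics.camera_model(n); M=np.array(cm["cam_to_world"])
    x=(u-cm["cx"])/cm["fx"]; y=(v-cm["cy"])/cm["fy"]
    if n=="wrist":
        r=np.hypot(x,y); s=np.sin(r)/r if r>1e-9 else 1; d=np.array([x*s,-y*s,-np.cos(r)])
    else: d=np.array([x,-y,-1.])
    d=M[:3,:3]@d; return M[:3,3],d/np.linalg.norm(d)
def onz(n,u,v,z,cm=None):
    o,d=ray(n,u,v,cm); return o+d*(z-o[2])/d[2]
def tri(rs):
    A=sum(np.eye(3)-np.outer(d,d) for o,d in rs); b=sum((np.eye(3)-np.outer(d,d))@o for o,d in rs)
    p=np.linalg.solve(A,b); return p,[np.linalg.norm((np.eye(3)-np.outer(d,d))@(p-o)) for o,d in rs]
def proj(n,p,cm=None):
    cm=cm or optics.camera_model(n); M=np.array(cm["cam_to_world"]); c=M[:3,:3].T@(np.array(p)-M[:3,3]); c=c*[1,-1,-1]
    if n=="wrist":
        th=np.arctan2(np.hypot(c[0],c[1]),c[2]); k=th/np.hypot(c[0],c[1]); return cm["cx"]+cm["fx"]*c[0]*k, cm["cy"]+cm["fy"]*c[1]*k
    return cm["cx"]+cm["fx"]*c[0]/c[2], cm["cy"]+cm["fy"]*c[1]/c[2]
E
python3 - <<'E'
from h import *
im=np.load("pics/top0.npy"); 
m=((im.min(2)>200)*255).astype(np.uint8); m[:, :240]=0; m[:,370:]=0; m[:120]=0;m[270:]=0
c=np.vstack([x for x in cv2.findContours(m,0,2)[0] if cv2.contourArea(x)>100]).reshape(-1,2)
h=cv2.convexHull(c.astype(np.float32)).reshape(-1,2)
P=np.array([onz("top",u,v,.055)[:2] for u,v in h],np.float32)
r=cv2.minAreaRect(P); b=cv2.boxPoints(r); print(r,b.tolist())
for n,(x0,y0,x1,y1) in dict(top=(250,130,430,285),scene=(155,140,305,285)).items():
    a=np.load(f"pics/{n}0.npy")[y0:y1,x0:x1,::-1]; k=800/(x1-x0) if n=="top" else 580/(y1-y0)
    k=min(k,590/(y1-y0)); print(n,k)
    cv2.imwrite(f"pics/{n}_c.png",cv2.resize(a,None,fx=k,fy=k,interpolation=cv2.INTER_CUBIC))
E
```

```text
((0.5896203517913818, -0.07246589660644531), (0.19757556915283203, 0.25497037172317505), 87.89823150634766) [[0.45859792828559875, -0.16651175916194916], [0.7133967876434326, -0.17586268484592438], [0.7206428050994873, 0.021579965949058533], [0.46584391593933105, 0.030930891633033752]]
top 3.806451612903226
scene 4.0
```

View pics/top_c.png

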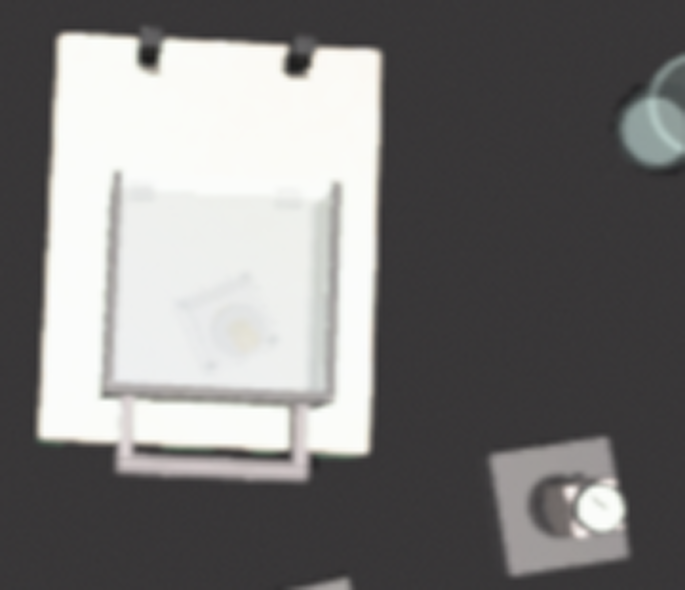

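View pics/scene_c.png

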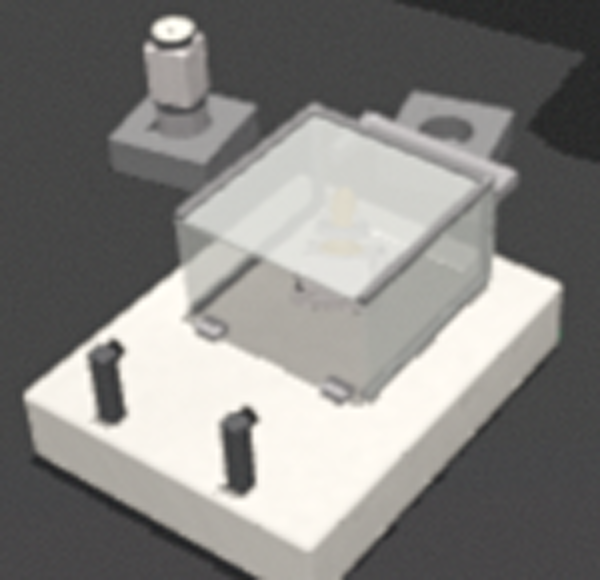

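The crops show the bar ends at (117,464) and (309,472) in the top crop, and (515,183) and (366,120) in the scene crop. The dial is at (600,508) in the top crop and (174,28) in the scene crop. The nipple shows through the hood at about (240,332) and (344,195).

```bash
python3 - <<'E'
from h import *
T=lambda u,v:ray("top",250+(u+.5)/3.806-.5,130+(v+.5)/3.806-.5)
S=lambda u,v:ray("scene",155+(u+.5)/4-.5,140+(v+.5)/4-.5)
Tz=lambda u,v,z:onz("top",250+(u+.5)/3.806-.5,130+(v+.5)/3.806-.5,z)
for n,a,b in [("barL",(117,463),(514,182)),("barR",(309,472),(366,121)),("barmid",(213,467.5),(440,151)),("dial",(600,507),(173,28)),("niptip",(241,334),(344,190)),
 ("postL",(150,35),(240,415)),("postR",(303,44),(105,350)),("hoodFL",(106,390),(488,183)),("hoodFR",(329,400),(315,108)),("hoodBL",(118,172),(362,300)),("hoodBR",(337,183),(180,217))]:
    p,r=tri([T(*a),S(*b)]); print(n,np.round(p*1000,1),np.round(np.array(r)*1000,1))
st=np.array([Tz(u,v,.028)[:2] for u,v in [(489,455),(608,437),(629,557),(512,577)]]); print((st*1e3).round(1),st.mean(0),[np.linalg.norm(st[i]-st[i-1]).round(4) for i in range(4)], np.degrees(np.arctan2(*(st[1]-st[0])[::-1])),np.degrees(np.arctan2(*(st[2]-st[3])[::-1])),np.degrees(np.arctan2(*(st[0]-st[3])[::-1])))
print("hinge pads",[onz("scene",155+u/4,140+v/4,.057).round(4) for u,v in [(211,328),(337,388)]],[Tz(u,v,.057).round(4) for u,v in [(142,194),(288,200)]])
o=get_obs(); print(R.from_rotvec(o["tool_rot"]).as_matrix().round(3))
E
```

```text
barL [458.  -13.2 101.9] [0.9 0.9]
barR [ 453.6 -123.1  102.2] [1.1 1.1]
barmid [455.6 -67.7 102. ] [1.5 1.5]
dial [ 435.  -291.1  103.5] [0.7 0.7]
niptip [532.  -83.8 114.6] [0.2 0.2]
postL [705.7 -29.9 107.5] [1.6 1.6]
postR [ 702.8 -120.1  104.9] [1.2 1.2]
hoodFL [498.6  -6.7 129.8] [0.2 0.2]
hoodFR [ 494.  -130.6  132.7] [0. 0.]
hoodBL [621.  -11.7 129.7] [0.7 0.7]
hoodBR [ 616.6 -135.8  129.3] [0.6 0.6]
[[ 465.8 -248.4]
 [ 477.6 -323.5]
 [ 403.4 -335.1]
 [ 390.8 -261.6]] [ 0.43437769 -0.29214434] [np.float64(0.0761), np.float64(0.076), np.float64(0.075), np.float64(0.0745)] -81.07080847116296 -80.21667643480185 10.01885816342398
hinge pads [array([ 0.6204, -0.1171,  0.057 ]), array([ 0.6225, -0.0278,  0.057 ])] [array([ 0.6218, -0.0299,  0.057 ]), array([ 0.6193, -0.1191,  0.057 ])]
[[ 0.975  0.221 -0.   ]
 [ 0.221 -0.975  0.002]
 [ 0.    -0.002 -1.   ]]
```

Measurements agree with the given sizes. The bar is at (455.6, -67.8, 102) with yaw -2.2°, so the hood is shut. The hinge is at about x = 619, and the stand is at (434, -292). I'll move towards the bar.

```bash
cat > go.py <<'E'
# python3 go.py x y z(mm, TCP target) ax_yaw(deg of tool x) [tilt deg, tilt azimuth deg] : remaining shift in tool axes, turn
from h import *
import sys
def target(yaw,tilt=0,az=0):
    a=np.radians(az); z=np.array([np.sin(np.radians(tilt))*np.cos(a),np.sin(np.radians(tilt))*np.sin(a),-np.cos(np.radians(tilt))])
    x=np.array([np.cos(np.radians(yaw)),np.sin(np.radians(yaw)),0]); x-=z*(x@z); x/=np.linalg.norm(x)
    return np.stack([x,np.cross(z,x),z],1)
if __name__=="__main__":
    v=[float(s) for s in sys.argv[1:]]; o=get_obs(); A=R.from_rotvec(o["tool_rot"]).as_matrix(); B=target(*v[3:])
    d=np.array(v[:3])-o["tool_pos"]*1e3
    print("t",round(o["t"],2),"shift now-axes",(A.T@d).round(1),"after-turn axes",(B.T@d).round(1),"turn",R.from_matrix(A.T@B).as_rotvec().round(4),"F",o["contact_force"].round(1),"open",round(o["opening"]*1e3,1),"grip",round(o["grip_force"],1),"q",o["q"].round(2))
E
python3 -m pendant '[[[26,-28,0],[0,0,0],0.38],[[26,-28,0],[0,0,0],0.38],[[26,-28,0],[0,0,0],0.38],[[26,-28,0],[0,0,0],0.38],[[26,-28,0],[0,0,0],0.38],[[26,-28,0],[0,0,0],0.38],[[26,-28,0],[0,0,0],0.38],[[26,-28,0],[0,0,0],0.38],[[26,-28,0],[0,0,0],0.38],[[26,-28,0],[0,0,0],0.38],[[26,-28,0],[0,0,0],0.38],[[26,-28,0],[0,0,0],0.38]]' 30
python3 -m pendant '[[[0,0,0],[0,0,-0.12],0.38],[[0,0,0],[0,0,-0.12],0.38],[[0,0,0],[0,0,-0.12],0.38],[[0,0,0],[0,0,-0.12],0.38],[[0,0,0],[0,0,-0.12],0.38],[[0,0,0],[0,0,-0.12],0.38],[[0,0,0],[0,0,-0.12],0.38],[[0,0,0],[0,0,-0.12],0.38],[[0,0,0],[0,0,-0.12],0.38],[[0,0,0],[0,0,-0.12],0.38],[[0,0,0],[0,0,-0.11],0.38],[[0,0,0],[0,0,0],0.38]]'
python3 go.py 455.6 -67.8 83 87.8
```

```text
t: 1.15
tool_pos: [0.3685, -0.2111, 0.2312]
tool_rot: [3.122, 0.349, 0.0]
contact_force: [1.0, -0.2, 0.7]
opening: 0.033
grip_force: 0.0
t: 2.15
tool_pos: [0.368, -0.2127, 0.231]
tool_rot: [-2.261, -2.18, 0.0]
contact_force: [-0.2, -0.0, -0.7]
opening: 0.0326
grip_force: 0.0
t 2.15 shift now-axes [148.   82.4 148. ] after-turn axes [148.2  82.  148. ] turn [-0.0004 -0.0004  0.0021] F [-0.2 -0.  -0.7] open 32.6 grip 0.0 q [-0.7  -0.46  2.05  0.    1.55 -0.66]
```

```bash
python3 -m pendant '[[[25,14,8],[0,0,0],0.38],[[25,14,8],[0,0,0],0.38],[[25,14,8],[0,0,0],0.38],[[25,14,8],[0,0,0],0.38],[[25,14,8],[0,0,0],0.38],[[23,12,8],[0,0,0.002],0.38],[[0,0,20],[0,0,0],0.38],[[0,0,20],[0,0,0],0.38],[[0,0,0],[0,0,0],0.38],[[0,0,0],[0,0,0],0.38]]'
python3 go.py 455.6 -67.8 83 87.8
python3 - <<'E'
from h import *
cm=optics.camera_model("wrist"); print(proj("wrist",[.4556,-.0678,.102]),proj("wrist",[.458,-.0132,.102]),proj("wrist",[.4536,-.1231,.102]))
cv2.imwrite("pics/w1.png",optics.get_image("wrist")[:,:,::-1])
E
```

```text
t: 2.98
tool_pos: [0.4547, -0.0677, 0.1421]
tool_rot: [-2.265, -2.173, 0.002]
contact_force: [0.2, 0.3, 0.3]
opening: 0.0321
grip_force: 0.0
t 2.98 shift now-axes [-0.1  1.1 59.1] after-turn axes [-0.1  0.9 59.1] turn [-0.0031 -0.0008 -0.0032] F [0.2 0.3 0.3] open 32.1 grip 0.0 q [-0.31 -0.29  2.07 -0.    1.36 -0.27]
(np.float64(282.08671395784563), np.float64(244.0634012308327)) (np.float64(282.4133668716977), np.float64(155.9364720594848)) (np.float64(282.3765593999967), np.float64(315.83233219655546))
```

View pics/w1.png

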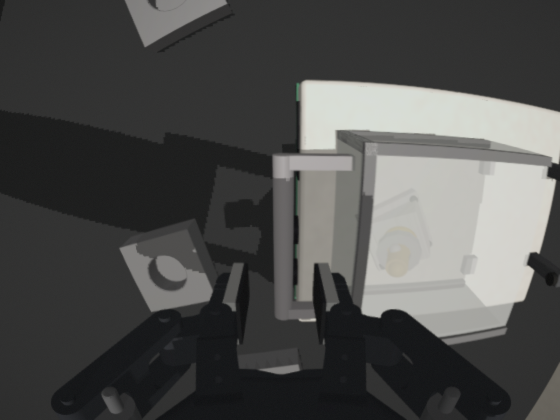

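The bar runs down column 283, from row 155 to 315, as predicted, and lies centred between the fingers. I'll descend and close.

```bash
python3 -m pendant '[[[0,1,15],[0,0,0],0.38],[[0,0,15],[0,0,0],0.38],[[0,0,15],[0,0,0],0.38],[[0,0,14],[0,0,0],0.38],[[0,0,0],[0,0,0],0.3],[[0,0,0],[0,0,0],0.2],[[0,0,0],[0,0,0],0.1],[[0,0,0],[0,0,0],0.0],[[0,0,0],[0,0,0],0.0],[[0,0,0],[0,0,0],0.0]]' 25
python3 go.py 455.6 -67.8 83 87.8
```

```text
t: 3.87
tool_pos: [0.4553, -0.0691, 0.0871]
tool_rot: [-2.265, -2.173, 0.007]
contact_force: [-13.7, 0.0, 12.9]
opening: 0.0109
grip_force: 25.8
t 3.87 shift now-axes [1.4 0.3 4.1] after-turn axes [1.4 0.2 4.1] turn [-0.0052  0.0013 -0.0031] F [-13.7   0.   12.9] open 10.9 grip 25.8 q [-0.31 -0.21  2.11 -0.    1.25 -0.27]
```

```bash
python3 - <<'E'
import numpy as np
a=np.radians(15.43+np.r_[np.arange(0,12,2),np.arange(12,101,4),100.3]); r=169.1
print([[0,round(x,1),round(z,1)] for x,z in zip(-r*np.diff(np.cos(a)),-r*np.diff(np.sin(a)))])
E
python3 -m pendant '[[[0,0.3,-2],[0,0,0],0.0],[[0,0.5,-2],[0,0,0],0.0],[[0,0.5,-2],[0,0,0],0.0],[[0,0,0],[0,0,0],0.0],[[0,0,0],[0,0,0],0.0]]'
python3 go.py 455.6 -67.8 83 87.8
```

```text
[[0, np.float64(1.7), np.float64(-5.7)], [0, np.float64(1.9), np.float64(-5.6)], [0, np.float64(2.1), np.float64(-5.5)], [0, np.float64(2.3), np.float64(-5.5)], [0, np.float64(2.4), np.float64(-5.4)], [0, np.float64(2.6), np.float64(-5.3)], [0, np.float64(5.8), np.float64(-10.3)], [0, np.float64(6.5), np.float64(-9.9)], [0, np.float64(7.2), np.float64(-9.4)], [0, np.float64(7.8), np.float64(-8.8)], [0, np.float64(8.4), np.float64(-8.3)], [0, np.float64(9.0), np.float64(-7.7)], [0, np.float64(9.5), np.float64(-7.0)], [0, np.float64(9.9), np.float64(-6.4)], [0, np.float64(10.4), np.float64(-5.6)], [0, np.float64(10.7), np.float64(-4.9)], [0, np.float64(11.1), np.float64(-4.1)], [0, np.float64(11.3), np.float64(-3.4)], [0, np.float64(11.5), np.float64(-2.6)], [0, np.float64(11.7), np.float64(-1.8)], [0, np.float64(11.8), np.float64(-0.9)], [0, np.float64(11.8), np.float64(-0.1)], [0, np.float64(11.8), np.float64(0.7)], [0, np.float64(11.7), np.float64(1.5)], [0, np.float64(11.6), np.float64(2.3)], [0, np.float64(11.4), np.float64(3.1)], [0, np.float64(11.1), np.float64(3.9)], [0, np.float64(10.8), np.float64(4.7)], [0, np.float64(0.8), np.float64(0.4)]]
t: 4.28
tool_pos: [0.4563, -0.0691, 0.091]
tool_rot: [-2.266, -2.173, 0.007]
contact_force: [-7.0, -2.2, 0.8]
opening: 0.011
grip_force: 24.7
t 4.28 shift now-axes [ 1.3 -0.8  8. ] after-turn axes [ 1.3 -0.8  8. ] turn [-0.0047  0.0014 -0.0033] F [-7.  -2.2  0.8] open 11.0 grip 24.7 q [-0.31 -0.22  2.11 -0.    1.25 -0.27]
```

```bash
python3 -m pendant '[[[0,1.7,-5.7],[0,0,0],0.0],[[0,1.9,-5.6],[0,0,0],0.0],[[0,2.1,-5.5],[0,0,0],0.0],[[0,2.3,-5.5],[0,0,0],0.0],[[0,2.4,-5.4],[0,0,0],0.0],[[0,2.6,-5.3],[0,0,0],0.0],[[0,5.8,-10.3],[0,0,0],0.0],[[0,6.5,-9.9],[0,0,0],0.0],[[0,7.2,-9.4],[0,0,0],0.0],[[0,7.8,-8.8],[0,0,0],0.0],[[0,0,0],[0,0,0],0.0],[[0,0,0],[0,0,0],0.0]]'
python3 go.py 455.6 -67.8 83 87.8
python3 - <<'E'
from h import *
cv2.imwrite("pics/s1.png",optics.get_image("scene")[60:300,80:400,::-1])
o=get_obs();p=o["tool_pos"]*1e3-[618.6,-74,57]+[0,0,17]; print("r",np.hypot(p[0],p[2]),"ang",180-np.degrees(np.arctan2(p[2],p[0])))
E
```

```text
t: 5.28
tool_pos: [0.4988, -0.0708, 0.1647]
tool_rot: [2.266, 2.174, -0.001]
contact_force: [-6.6, -0.7, 6.8]
opening: 0.0107
grip_force: 25.3
t 5.28 shift now-axes [  1.3 -43.4  81.6] after-turn axes [  1.3 -43.3  81.7] turn [ 0.0011  0.0015 -0.003 ] F [-6.6 -0.7  6.8] open 10.7 grip 25.3 q [-0.29 -0.19  1.96 -0.    1.37 -0.25]
r 172.93101639556164 ang 46.037034222106854
```

View pics/s1.png

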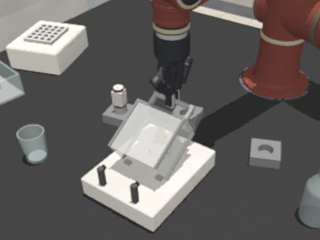

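The hood is about 30° up, held by its bar, and the bystanders are untouched. I'll continue the arc.

```bash
python3 -m pendant '[[[0,2.5,-4.5],[0,0,0],0.0],[[0,9,-7.7],[0,0,0],0.0],[[0,9.5,-7],[0,0,0],0.0],[[0,9.9,-6.4],[0,0,0],0.0],[[0,10.4,-5.6],[0,0,0],0.0],[[0,10.7,-4.9],[0,0,0],0.0],[[0,11.1,-4.1],[0,0,0],0.0],[[0,11.3,-3.4],[0,0,0],0.0],[[0,11.5,-2.6],[0,0,0],0.0],[[0,11.7,-1.8],[0,0,0],0.0],[[0,0,0],[0,0,0],0.0],[[0,0,0],[0,0,0],0.0]]'
python3 - <<'E'
from h import *
o=get_obs();p=o["tool_pos"]*1e3-[618.6,-74,57]+[0,0,16]; print("r",np.hypot(p[0],p[2]),"ang",180-np.degrees(np.arctan2(p[2],p[0])))
E
```

```text
t: 6.33
tool_pos: [0.5976, -0.0745, 0.2124]
tool_rot: [2.263, 2.172, 0.005]
contact_force: [0.5, -1.4, 5.6]
opening: 0.011
grip_force: 26.2
r 172.73304606691715 ang 83.00120244041004
```

```bash
python3 -m pendant '[[[0,11.8,-0.9],[0,0,0],0.0],[[0,11.8,-0.1],[0,0,0],0.0],[[0,11.8,0.7],[0,0,0],0.0],[[0,11.7,1.5],[0,0,0],0.0],[[0,11.6,2.3],[0,0,0],0.0],[[0,11.4,3.1],[0,0,0],0.0],[[0,8,2.6],[0,0,0],0.0],[[0,6,2.3],[0,0,0],0.0],[[0,3,1.2],[0,0,0],0.0],[[0,0,0],[0,0,0],0.0],[[0,0,0],[0,0,0],0.0]]'
python3 -m pendant '[[[0,2,0.9],[0,0,0],0.0],[[0,2,0.9],[0,0,0],0.0],[[0,2,0.9],[0,0,0],0.0],[[0,0,0],[0,0,0],0.0],[[0,0,0],[0,0,0],0.0]]'
python3 - <<'E'
from h import *
o=get_obs();p=o["tool_pos"]*1e3-[618.6,-74,57]+[0,0,15]; print("r",np.hypot(p[0],p[2]),"ang",180-np.degrees(np.arctan2(p[2],p[0])))
E
```

```text
t: 7.25
tool_pos: [0.6836, -0.0776, 0.1976]
tool_rot: [2.264, 2.175, 0.002]
contact_force: [3.1, -2.0, 2.5]
opening: 0.0109
grip_force: 27.6
t: 7.67
tool_pos: [0.6893, -0.0778, 0.1949]
tool_rot: [2.264, 2.175, 0.001]
contact_force: [1.3, -3.5, 4.6]
opening: 0.0106
grip_force: 27.9
r 168.4368754842202 ang 114.82577823937002
```

```bash
python3 -m pendant '[[[0,2,0.9],[0,0,0],0.0],[[0,2,0.9],[0,0,0],0.0],[[0,0,0],[0,0,0],0.0],[[0,0,0],[0,0,0],0.0]]'
python3 -m pendant '[[[0,2,0.9],[0,0,0],0.0],[[0,2,0.9],[0,0,0],0.0],[[0,0,0],[0,0,0],0.0],[[0,0,0],[0,0,0],0.0]]'
```

```text
t: 8.0
tool_pos: [0.6914, -0.0779, 0.1937]
tool_rot: [-2.264, -2.175, 0.005]
contact_force: [-7.3, -2.8, 10.5]
opening: 0.0106
grip_force: 28.5
t: 8.33
tool_pos: [0.6916, -0.0779, 0.1935]
tool_rot: [-2.258, -2.169, 0.017]
contact_force: [-25.8, -1.1, 21.6]
opening: 0.0112
grip_force: 29.9
```

It's on the stop: force rises while the position stays put. I'll relax, release and rise.

```bash
python3 -m pendant '[[[0,-2,-0.9],[0,0,0],0.0],[[0,-1,-0.5],[0,0,0],0.0],[[0,0,0],[0,0,0],0.1],[[0,0,0],[0,0,0],0.2],[[0,0,0],[0,0,0],0.3],[[0,0,0],[0,0,0],0.4],[[0,0,0],[0,0,0],0.4],[[0,0,-8],[0,0,0],0.4],[[0,0,-20],[0,0,0],0.4],[[0,0,-30],[0,0,0],0.4],[[0,0,-30],[0,0,0],0.4],[[0,0,0],[0,0,0],0.4]]'
python3 -m pendant '[[[0,-40,0],[0,0,0],0.6],[[0,-40,0],[0,0,0],0.8],[[0,-40,0],[0,0,0],0.8],[[0,-40,0],[0,0,0],0.8],[[0,-40,0],[0,0,0],0.8],[[-30,-20,0],[0,0,0],0.8],[[-40,0,0],[0,0,0],0.8],[[-40,0,0],[0,0,0],0.8],[[-40,0,0],[0,0,0],0.8],[[-20,0,0],[0,0,0],0.8]]'
python3 - <<'E'
from h import *
a=optics.get_image("scene"); b=optics.get_image("top"); np.save("pics/s2.npy",a); np.save("pics/t2.npy",b)
c=cv2.resize(a[120:300,140:320],None,fx=2.2,fy=2.2,interpolation=cv2.INTER_CUBIC); d=cv2.resize(b[150:290,260:420],(453,396),interpolation=cv2.INTER_CUBIC)
im=np.hstack([c,d[:, :400]]); print(c.shape,d.shape); cv2.imwrite("pics/c2.png",im[:,:,::-1])
E
python3 go.py 435 -291.7 180 80
```

```text
t: 9.33
tool_pos: [0.6967, -0.078, 0.2893]
tool_rot: [2.258, 2.17, 0.011]
contact_force: [-0.0, -0.6, 1.8]
opening: 0.0341
grip_force: 0.0
t: 10.17
tool_pos: [0.4665, -0.2421, 0.2807]
tool_rot: [2.267, 2.172, -0.001]
contact_force: [0.6, 0.2, -0.1]
opening: 0.0683
grip_force: 0.0
(396, 396, 3) (396, 453, 3)
t 10.27 shift now-axes [-51.6 -29.4 100.3] after-turn axes [-55.  -22.5 100.2] turn [-0.      0.0004  0.1302] F [ 0.1 -0.1 -0.3] open 68.3 grip 0.0 q [-0.62 -0.21  1.78 -0.    1.57 -0.57]
```

View pics/c2.png

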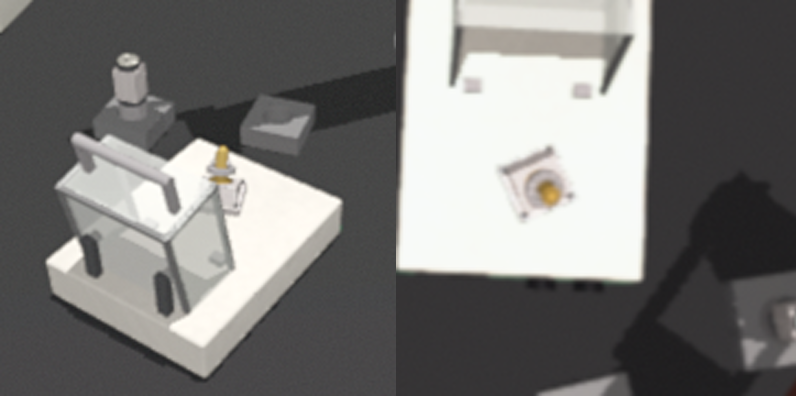

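The hood stands open on its stop. The brass nipple is visible at about (222,152) in the left half and (551,192) in the right half. Next come closer wrist views: the coupler from here, then the nipple from two places.

```bash
cat > snap.py <<'E'
from h import *
import sys,pickle
n=sys.argv[1]; cm=optics.camera_model("wrist"); im=optics.get_image("wrist"); pickle.dump((cm,im),open(f"pics/{n}.pkl","wb"))
print(n,np.array(cm["cam_to_world"])[:3,3].round(3),get_obs()["tool_pos"].round(4))
E
python3 snap.py wa
python3 -m pendant '[[[18,17,24],[0,0,0],0.8],[[18,17,24],[0,0,0],0.8],[[18,17,24],[0,0,0],0.8],[[18,17,24],[0,0,0],0.8],[[0,0,0],[0,0,0],0.8],[[0,0,0],[0,0,0],0.8],[[0,0,0],[0,0,0],0.8]]'
python3 snap.py wb
python3 -m pendant '[[[0,-30,0],[0,0,0],0.8],[[0,-30,0],[0,0,0],0.8],[[0,-30,0],[0,0,0],0.8],[[0,0,0],[0,0,0],0.8],[[0,0,0],[0,0,0],0.8],[[0,0,0],[0,0,0],0.8]]'
python3 snap.py wc
python3 - <<'E'
from h import *
import pickle
t=[]
for n,p,z in [("wa",(.435,-.2917,.07),4),("wb",(.535,-.076,.095),4),("wc",(.535,-.076,.095),4)]:
    cm,im=pickle.load(open(f"pics/{n}.pkl","rb")); u,v=map(int,proj("wrist",p,cm)); x0,y0=u-33,v-49; x0=max(0,min(x0,560-66)); y0=max(0,min(y0,420-98)); print(n,u,v,"origin",x0,y0)
    t.append(cv2.resize(im[y0:y0+98,x0:x0+66],None,fx=z,fy=z,interpolation=cv2.INTER_CUBIC))
cv2.imwrite("pics/w3.png",np.hstack(t)[:,:,::-1])
E
```

```text
wa [ 0.471 -0.158  0.424] [ 0.467  -0.2398  0.2802]
t: 10.9
tool_pos: [0.5383, -0.1689, 0.1851]
tool_rot: [2.263, 2.178, 0.0]
contact_force: [-0.1, -0.2, 0.7]
opening: 0.0682
grip_force: 0.0
wb [ 0.542 -0.085  0.329] [ 0.5386 -0.1696  0.1859]
t: 11.45
tool_pos: [0.4489, -0.1668, 0.1861]
tool_rot: [2.264, 2.173, 0.002]
contact_force: [0.5, 1.0, -0.0]
opening: 0.0683
grip_force: 0.0
wc [ 0.452 -0.083  0.329] [ 0.4491 -0.1667  0.1858]
wa 255 223 origin 222 174
wb 270 92 origin 237 43
wc 392 94 origin 359 45
```

View pics/w3.png

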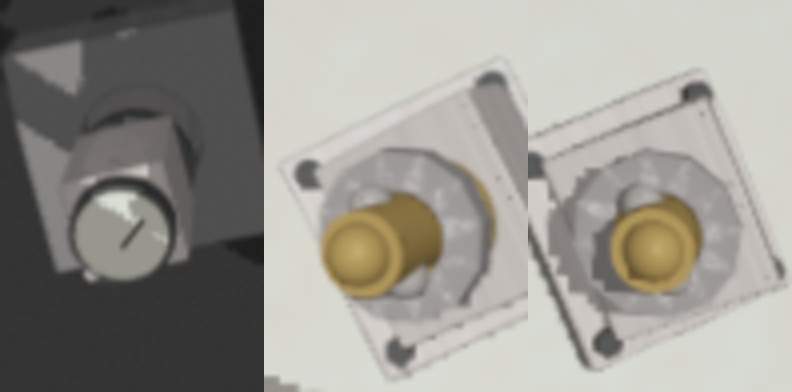

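The wrist crops show the coupler from above, with the dial at (123,232) and the grip's lower edge from (78,140) to (170,118). The nipple tip is at (357,253) in the middle crop and (654,249) in the right crop. The collar ring centre is at about (403,235) and (657,234) respectively.

```bash
python3 - <<'E'
from h import *
import pickle
C={n:pickle.load(open(f"pics/{n}.pkl","rb"))[0] for n in("wa","wb","wc")}
O={"wa":(222,174,0),"wb":(237,43,264),"wc":(359,45,528)}
px=lambda n,u,v:(O[n][0]+(u-O[n][2]+.5)/4-.5,O[n][1]+(v+.5)/4-.5)
ry=lambda n,u,v:ray("wrist",*px(n,u,v),C[n]); oz=lambda n,u,v,z:onz("wrist",*px(n,u,v),z,C[n])
tip,r=tri([ry("wb",357,253),ry("wc",654,249)]); print("tip",(tip*1e3).round(1),np.round(np.array(r)*1e3,2))
col,r=tri([ry("wb",403,235),ry("wc",657,234)]); print("col",(col*1e3).round(1),np.round(np.array(r)*1e3,2))
d=tip-col; print("d",(d*1e3).round(1),np.linalg.norm(d)*1e3,"tilt",np.degrees(np.arccos(d[2]/np.linalg.norm(d))),"az",np.degrees(np.arctan2(d[1],d[0])))
zt=.078+.038*np.cos(np.radians(24)); zc=.078+.016*np.cos(np.radians(24))
for n,t,c in(("wb",(357,253),(403,235)),("wc",(654,249),(657,234))):
    a,b=oz(n,*t,zt-.002),oz(n,*c,zc); e=a-b; print(n,(a*1e3).round(1),(b*1e3).round(1),np.degrees(np.arctan2(e[1],e[0])),np.hypot(*e[:2])*1e3, "expect",20*np.sin(np.radians(24)))
# block corners top plane unknown ~ .073
for n,cs in(("wb",[(280,165),(498,58)]),("wc",[(705,70),(787,285),(590,368)])):
    p=[oz(n,*c,.07) for c in cs]; print(n,"block",[(q*1e3).round(1)[:2].tolist() for q in p],[np.degrees(np.arctan2(*(p[i+1]-p[i])[1::-1])).round(1) for i in range(len(p)-1)])
# brass blob in scene/top (tip triangulation across all)
a=oz("wa",78,140,.052);b=oz("wa",170,118,.052); print("grip edge",(a*1e3).round(1),(b*1e3).round(1),np.linalg.norm(a-b)*1e3,np.degrees(np.arctan2(*(b-a)[1::-1])))
print("dial wa z=.103",(oz("wa",123,228,.103)*1e3).round(1))
print("stand edge",[np.degrees(np.arctan2(*(oz("wa",*q,.028)-oz("wa",*p,.028))[1::-1])).round(1) for p,q in [((57,272),(264,235)),((235,10),(264,130)),((3,60),(57,272))]])
c=oz("wa",188,260,.095); print("corner top",(c*1e3).round(1))
E
```

```text
tip [528.1 -85.2 110.2] [0.15 0.15]
col [535.3 -82.4  91.2] [0.07 0.07]
d [-7.2 -2.8 19. ] 20.49682108452165 tilt 22.17956932729344 az -158.82594373841815
wb [528.1 -85.4 110.7] [535.3 -82.5  92.6] -158.36716405331538 7.770049996128681 expect 8.134732861516005
wc [527.9 -85.  110.7] [534.8 -82.3  92.6] -158.64349831534798 7.412773999188811 expect 8.134732861516005
wb block [[511.4, -66.9], [554.5, -47.4]] [np.float64(24.2)]
wc block [[554.0, -47.3], [572.5, -91.9], [528.3, -110.2]] [np.float64(-67.4), np.float64(-157.5)]
grip edge [ 417.4 -278.3   52. ] [ 445.7 -272.6   52. ] 28.847027145768656 11.31034429982564
dial wa z=.103 [ 434.7 -287.   103. ]
stand edge [np.float64(8.6), np.float64(-79.3), np.float64(-81.7)]
corner top [ 451.  -300.4   95. ]
```

Everything agrees. The nipple axis leans 24° at azimuth -158° (the block edge gives -157.5°), with the foot at about (541, -80, 78). The coupler axis is at about (434.3, -290) with yaw about 10.5°. I'll go to the coupler.

```bash
python3 -m pendant '[[[-24,-4,0],[0,0,-0.11],0.65],[[-24,-1,0],[0,0,-0.11],0.65],[[-24,1,0],[0,0,0],0.65],[[-24,1,0],[0,0,0],0.65],[[-24,1,0],[0,0,0],0.65],[[0,0,15],[0,0,0],0.65],[[0,0,15],[0,0,0],0.65],[[0,0,0],[0,0,0],0.65],[[0,0,0],[0,0,0],0.65]]'
python3 go.py 434.3 -290 58 100.5
```

```text
t: 12.25
tool_pos: [0.4599, -0.284, 0.1534]
tool_rot: [-2.011, -2.411, -0.0]
contact_force: [0.2, -1.1, -0.4]
opening: 0.0555
grip_force: 0.0
t 12.25 shift now-axes [ -1.5 -26.1  95.5] after-turn axes [ -1.2 -26.2  95.4] turn [-0.0012 -0.0015 -0.0031] F [ 0.2 -1.1 -0.4] open 55.5 grip 0.0 q [-0.69 -0.09  1.88  0.    1.35 -0.87]
```

```bash
python3 -m pendant '[[[-1,-13,0],[0,0,0],0.65],[[0,-13,0],[0,0,0],0.65],[[0,0,0],[0,0,0],0.65],[[0,0,20],[0,0,0],0.65],[[0,0,20],[0,0,0],0.65],[[0,0,20],[0,0,0],0.65],[[0,0,20],[0,0,0],0.65],[[0,0,15],[0,0,0],0.65],[[0,0,0],[0,0,0],0.65],[[0,0,0],[0,0,0],0.65]]'
python3 go.py 434.3 -290 58 100.5
python3 snap.py wd
python3 - <<'E'
import pickle,cv2
cv2.imwrite("pics/wd.png",pickle.load(open("pics/wd.pkl","rb"))[1][150:420,120:460,::-1])
E
```

```text
t: 13.08
tool_pos: [0.4338, -0.2895, 0.0591]
tool_rot: [-2.013, -2.411, -0.0]
contact_force: [0.1, 0.1, 0.6]
opening: 0.0555
grip_force: 0.0
t 13.08 shift now-axes [-0.6  0.4  1.1] after-turn axes [-0.6  0.4  1.1] turn [-0.0005 -0.0007 -0.0036] F [0.1 0.1 0.6] open 55.5 grip 0.0 q [-0.73 -0.02  1.99  0.    1.17 -0.91]
wd [ 0.419 -0.207  0.203] [ 0.4345 -0.2901  0.0602]
```

View pics/wd.png

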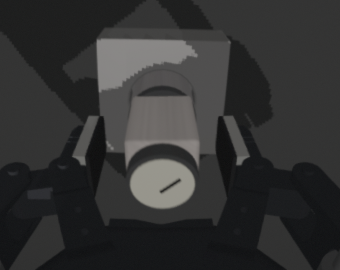

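The square grip, about (163,120) in the crop, sits centred and parallel between the pads. I'll close, then lift.

```bash
python3 -m pendant '[[[0,0,0],[0,0,0],0.5],[[0,0,0],[0,0,0],0.4],[[0,0,0],[0,0,0],0.3],[[0,0,0],[0,0,0],0.2],[[0,0,0],[0,0,0],0.1],[[0,0,0],[0,0,0],0.1],[[0,0,0],[0,0,0],0.1]]' 80
python3 -m pendant '[[[0,0,-8],[0,0,0],0.1],[[0,0,-12],[0,0,0],0.1],[[0,0,-20],[0,0,0],0.1],[[0,0,-30],[0,0,0],0.1],[[0,0,-30],[0,0,0],0.1],[[0,0,-30],[0,0,0],0.1],[[0,0,0],[0,0,0],0.1],[[0,0,0],[0,0,0],0.1]]'
python3 snap.py we
python3 - <<'E'
from h import *
import pickle
cv2.imwrite("pics/we.png",pickle.load(open("pics/we.pkl","rb"))[1][150:420,120:460,::-1])
B=R.from_rotvec(get_obs()["tool_rot"]).as_matrix(); print(B.round(4),np.degrees(np.arctan2(B[1,0],B[0,0])))
E
```

```text
t: 13.72
tool_pos: [0.4352, -0.2906, 0.061]
tool_rot: [2.011, 2.41, -0.001]
contact_force: [-1.5, 0.6, 5.9]
opening: 0.0292
grip_force: 78.8
t: 14.38
tool_pos: [0.4351, -0.2903, 0.1918]
tool_rot: [2.01, 2.409, -0.0]
contact_force: [0.1, 0.4, -2.7]
opening: 0.0287
grip_force: 79.7
we [ 0.42  -0.208  0.335] [ 0.4341 -0.2894  0.1892]
[[-1.791e-01  9.838e-01  1.000e-04]
 [ 9.838e-01  1.791e-01  0.000e+00]
 [ 0.000e+00  1.000e-04 -1.000e+00]] 100.31552548120963
```

View pics/we.png

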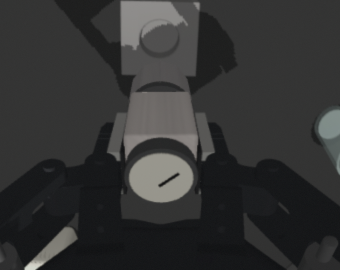

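The coupler is firmly held and out of its stand, with the dial centre at full-image pixel (280,327). Now I'll work out its offset along tool x and the nipple approach poses.

```bash
cat > nip.py <<'E'
from h import *
from go import target
t,az=np.radians(24),np.radians(-158.)
N=np.array([np.sin(t)*np.cos(az),np.sin(t)*np.sin(az),np.cos(t)]); COL=np.array([535.1,-82.4,92.5]); FOOT=COL-16*N; H=52.5
E
python3 - <<'E'
from nip import *
import pickle
cm,im=pickle.load(open("pics/we.pkl","rb")); o=get_obs(); A=R.from_rotvec(o["tool_rot"]).as_matrix(); p=o["tool_pos"]
for e in (-6,-4,-2,0,2,4): print(e,np.round(proj("wrist",p+A@np.array([e,0,-42.5])/1e3,cm),1))
# dial circle by mask
g=im.astype(int).min(2); m=((g>120)*255).astype(np.uint8); m[:290]=0;m[:,:235]=0;m[:,330:]=0
c=max(cv2.findContours(m,0,2)[0],key=cv2.contourArea); print(cv2.fitEllipse(c),cv2.contourArea(c))
print("foot",FOOT.round(1),"N",N.round(3))
for s in (90,45,20,6): 
    q=FOOT+N*(s+H); print("mouth",s,"TCP",q.round(1))
B=target(100.3,24,22); print("turn",R.from_matrix(A.T@B).as_rotvec().round(4))
E
```

```text
-6 [278.7 335.2]
-4 [278.6 331.5]
-2 [278.6 327.8]
0 [278.6 324. ]
2 [278.6 320.2]
4 [278.6 316.2]
((280.69268798828125, 327.39361572265625), (47.44567108154297, 62.31019592285156), 89.92141723632812) 2315.5
foot [541.1 -80.   77.9] N [-0.377 -0.152  0.914]
mouth 90 TCP [ 487.4 -101.7  208.1]
mouth 45 TCP [504.4 -94.8 167. ]
mouth 20 TCP [513.8 -91.  144.1]
mouth 6 TCP [519.1 -88.9 131.3]
turn [-0.4108  0.0813 -0.0167]
```

```bash
python3 -m pendant '[[[30,15.5,0],[0,0,0],0.1],[[30,15.5,0],[0,0,0],0.1],[[30,15.5,0],[0,0,0],0.1],[[30,15.5,0],[0,0,0],0.1],[[30,15.5,0],[0,0,0],0.1],[[29,15.5,0],[0,0,0],0.1],[[0,0,0],[-0.1027,0.0203,-0.0042],0.1],[[0,0,0],[-0.1027,0.0203,-0.0042],0.1],[[0,0,0],[-0.1027,0.0203,-0.0042],0.1],[[0,0,0],[-0.1027,0.0203,-0.0042],0.1],[[0,0,0],[0,0,0],0.1],[[0,0,0],[0,0,0],0.1]]'
cat > res.py <<'E'
from nip import *
import sys
s=float(sys.argv[1]); EX=float(sys.argv[2]) if len(sys.argv)>2 else -1.5
o=get_obs(); A=R.from_rotvec(o["tool_rot"]).as_matrix(); p=o["tool_pos"]*1e3; B=target(100.3,24,22)
m=p+A@[EX,0,H]; q=FOOT+N*(s+H)-B@[EX,0,0]
print("t",round(o["t"],2),"mouth along axis",round((m-FOOT)@N,1),"off-axis vec(tool)",(A.T@((m-FOOT)-N*((m-FOOT)@N))).round(1),"angle",np.degrees(np.arccos(-A[:,2]@N)).round(2),"| shift",(A.T@(q-p)).round(1),"turn",R.from_matrix(A.T@B).as_rotvec().round(4),"F tool",(A.T@o["contact_force"]).round(1),"q",o["q"].round(2),"grip",o["grip_force"].round(0))
E
python3 res.py 70
```

```text
t: 15.43
tool_pos: [0.4914, -0.0966, 0.1857]
tool_rot: [1.841, 2.239, 0.536]
contact_force: [0.3, 0.5, -2.3]
opening: 0.0289
grip_force: 80.6Traceback (most recent call last):
  File "res.py", line 6, in <module>
    print("t",round(o["t"],2),"mouth along axis",round((m-FOOT)@N,1),"off-axis vec(tool)",(A.T@((m-FOOT)-N*((m-FOOT)@N))).round(1),"angle",np.degrees(np.arccos(-A[:,2]@N)).round(2),"| shift",(A.T@(q-p)).round(1),"turn",R.from_matrix(A.T@B).as_rotvec().round(4),"F tool",(A.T@o["contact_force"]).round(1),"q",o["q"].round(2),"grip",o["grip_force"].round(0))
                                                                                                                                                                                                                                                                                                                                           ^^^^^^^^^^^^^^^^^^^^^
AttributeError: 'float' object has no attribute 'round'
```

```bash
sed -i 's/o\["grip_force"\].round(0)/round(o["grip_force"])/' res.py; python3 res.py 60
python3 snap.py wf
python3 - <<'E'
from h import *
import pickle
w=pickle.load(open("pics/wf.pkl","rb"))[1]; s=optics.get_image("scene"); t=optics.get_image("top"); pickle.dump((s,t),open("pics/st3.pkl","wb"))
a=cv2.resize(w[60:400,130:430],(340,385)); b=cv2.resize(s[130:230,190:310],(460,385),interpolation=cv2.INTER_CUBIC)
cv2.imwrite("pics/f.png",np.hstack([a,b])[:,:,::-1])
E
```

```text
t 15.43 mouth along axis 67.3 off-axis vec(tool) [ 1.  -4.9  0. ] angle 0.37 | shift [-0.9  4.6  7.2] turn [-0.0061 -0.0019 -0.0033] F tool [ 0.2 -0.6  2.2] q [-0.53 -0.45  2.16  0.35  1.19 -0.81] grip 81
wf [ 0.421 -0.037  0.324] [ 0.4926 -0.0967  0.1872]
```

View pics/f.png

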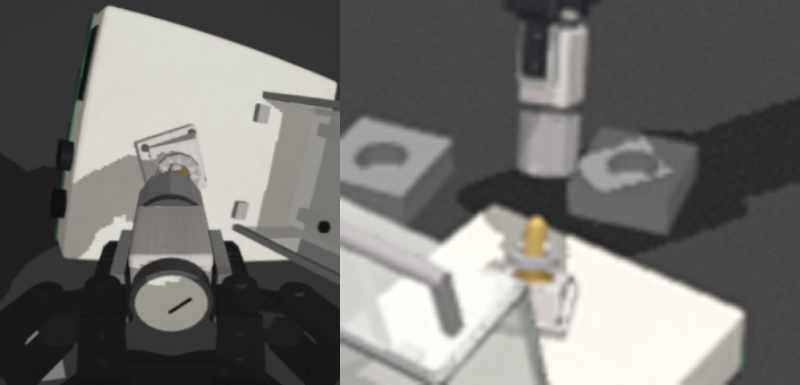

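The coupler hangs parallel to the nipple. The tip, at (184,172) in the left half, is a little to the right, matching the computed +4.6 mm in tool y. I'll correct that and approach.

```bash
python3 -m pendant '[[[-0.9,4.6,3],[-0.006,-0.002,-0.003],0.1],[[0,0,7],[0,0,0],0.1],[[0,0,7],[0,0,0],0.1],[[0,0,6],[0,0,0],0.1],[[0,0,0],[0,0,0],0.1],[[0,0,0],[0,0,0],0.1],[[0,0,0],[0,0,0],0.1]]'
python3 res.py 30
python3 snap.py wg
python3 - <<'E'
from h import *
import pickle
w=pickle.load(open("pics/wg.pkl","rb"))[1]; s=optics.get_image("scene"); t=optics.get_image("top")
a=cv2.resize(w[140:300,210:350],(340,389),interpolation=cv2.INTER_CUBIC); b=cv2.resize(s[140:220,200:290],(438,389),interpolation=cv2.INTER_CUBIC)
cv2.imwrite("pics/g.png",np.hstack([a,b])[:,:,::-1])
E
```

```text
t: 16.17
tool_pos: [0.5068, -0.0934, 0.1697]
tool_rot: [1.827, 2.234, 0.543]
contact_force: [0.6, -0.2, -2.9]
opening: 0.029
grip_force: 80.7
t 16.17 mouth along axis 46.4 off-axis vec(tool) [-0.6  3.8  0. ] angle 0.33 | shift [ 0.5 -3.6 16.4] turn [0.0055 0.0018 0.0031] F tool [-0.6 -0.7  2.9] q [-0.5  -0.4   2.16  0.36  1.13 -0.82] grip 81
wg [ 0.435 -0.034  0.307] [ 0.5069 -0.0936  0.1701]
```

View pics/g.png

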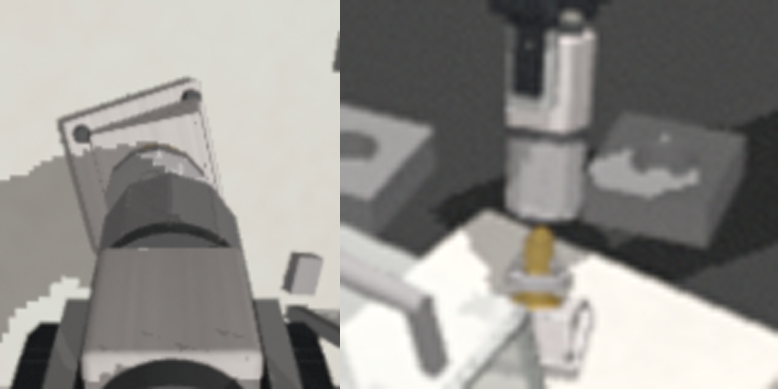

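The coupler now sits slightly right of the nipple (nose 172 against collar 155), matching the +3.8 mm residual; the last reading was taken before the arm had settled. I'll correct it at this height.

```bash
python3 -m pendant '[[[0.5,-3.7,0],[0.005,0.002,0.003],0.1],[[0,0,0],[0,0,0],0.1],[[0,0,0],[0,0,0],0.1],[[0,0,0],[0,0,0],0.1]]'
python3 res.py 30; python3 snap.py wh
python3 - <<'E'
from h import *
import pickle
w=pickle.load(open("pics/wh.pkl","rb"))[1]
# project expected collar centre/ring edges and expected nose flange for a pixel check
from nip import *
cm=pickle.load(open("pics/wh.pkl","rb"))[0]; o=get_obs(); A=R.from_rotvec(o["tool_rot"]).as_matrix(); p=o["tool_pos"]*1e3
print("collar",np.round(proj("wrist",COL/1e3,cm),1),"block corner",np.round(proj("wrist",np.array([.554,-.0473,.07]),cm),1),np.round(proj("wrist",np.array([.5114,-.0669,.07]),cm),1),"mouth pred",np.round(proj("wrist",(p+A@[-1.5,0,H])/1e3,cm),1))
# brass/nose silhouettes
g=w[140:260,200:360].astype(int).sum(2)//3
for r in (20,30,40,60,70,80,90,100,105): print(r+140,"".join("%4d"%x for x in g[r,20:120:4]))
E
```

```text
t: 16.65
tool_pos: [0.5034, -0.0938, 0.1686]
tool_rot: [1.833, 2.235, 0.54]
contact_force: [-0.8, -0.1, -2.7]
opening: 0.0291
grip_force: 80.7
t 16.65 mouth along axis 46.7 off-axis vec(tool) [-0.2 -0.   0. ] angle 0.07 | shift [ 0.2  0.1 16.7] turn [ 0.0011  0.0004 -0.    ] F tool [-0.2 -1.8  2.2] q [-0.51 -0.41  2.16  0.36  1.14 -0.81] grip 81
wh [ 0.432 -0.034  0.306] [ 0.5034 -0.0938  0.1685]
collar [280.  221.6] block corner [296.9 174.6] [243.9 192.9] mouth pred [280.  238.3]
160  214 214 214 214 213 214 214 214 214 215 215 215 215 214 214 214 215 215 215 216 215 215 215 216 215
170  214 213 214 214 214 213 213 214 215 215 214 215 214 214 214 213 214 215 215 215 215 214 215 215 215
180  214 213 212 212 213 213 214 213 214 215 215 189 119 125 186 201 200 192  85  93 214 213 214 214 214
200  213 214 214 213 214 188 188 191 128 194 194 138 150 134  98  97 137 198 198 199 172 213 213 213 214
210  212 155 142 143 142 141 107 127 128 126 131 101 104 105  98 164 162 163 161 142 198 192 214 214 213
220  142 143 143 143 142 142 142 104 126 129  83  83  84  84  82  90 101 100 101  98 141 191 215 214 214
230  144 143 141 142 143 144 143 140 111  77  80  84  82  82  83  92 100 101 100 100 106 105 209 213 213
240  143 143 144 144 144 144 143 145  79  61  44  82  84  84  85  85  84  84  84  82  49  81 116 213 215
245  144 143 144 143 144 144 144 144 105 117 118 119 119 120 119 117 116 118 117 120 120 120 126 214 213
```

Aligned within 0.2 mm and 0.1°. I'll press on slowly.

```bash
python3 -m pendant '[[[0.2,0,3],[0,0,0],0.1],[[0,0,3],[0,0,0],0.1],[[0,0,3],[0,0,0],0.1],[[0,0,3],[0,0,0],0.1],[[0,0,3],[0,0,0],0.1],[[0,0,0],[0,0,0],0.1],[[0,0,0],[0,0,0],0.1]]'; python3 res.py 16
```

```text
t: 17.28
tool_pos: [0.5089, -0.0911, 0.1544]
tool_rot: [1.834, 2.236, 0.54]
contact_force: [0.6, -0.7, -2.9]
opening: 0.0289
grip_force: 80.7
t 17.28 mouth along axis 31.2 off-axis vec(tool) [ 0.3 -0.3  0. ] angle 0.03 | shift [-0.3  0.3 15.2] turn [ 0.0003 -0.0003  0.    ] F tool [-1.  -0.7  2.8] q [-0.5  -0.38  2.16  0.36  1.1  -0.82] grip 81
```

```bash
python3 -m pendant '[[[0,0,2],[0,0,0],0.1],[[0,0,2],[0,0,0],0.1],[[0,0,2],[0,0,0],0.1],[[0,0,2],[0,0,0],0.1],[[0,0,2],[0,0,0],0.1],[[0,0,0],[0,0,0],0.1],[[0,0,0],[0,0,0],0.1]]'; python3 res.py 16
python3 -m pendant '[[[0,0,2],[0,0,0],0.1],[[0,0,2],[0,0,0],0.1],[[0,0,2],[0,0,0],0.1],[[0,0,0],[0,0,0],0.1],[[0,0,0],[0,0,0],0.1]]'; python3 res.py 6
```

```text
t: 17.87
tool_pos: [0.5133, -0.0908, 0.1457]
tool_rot: [1.832, 2.233, 0.538]
contact_force: [0.2, -5.5, -3.2]
opening: 0.029
grip_force: 80.9
t 17.87 mouth along axis 21.6 off-axis vec(tool) [-1.3  0.3  0. ] angle 0.22 | shift [ 1.1 -0.3  5.6] turn [0.0019 0.0033 0.0002] F tool [-5.6 -2.1  2.2] q [-0.49 -0.36  2.16  0.36  1.08 -0.82] grip 81
t: 18.28
tool_pos: [0.516, -0.0904, 0.1414]
tool_rot: [1.831, 2.232, 0.538]
contact_force: [-1.7, -6.0, 0.5]
opening: 0.0287
grip_force: 81.4
t 18.28 mouth along axis 16.5 off-axis vec(tool) [-1.8  1.2  0. ] angle 0.3 | shift [ 1.6 -1.1 10.5] turn [0.0027 0.0044 0.0008] F tool [-5.5 -2.3 -2. ] q [-0.48 -0.34  2.16  0.36  1.07 -0.82] grip 81
```

A small sideways force shows the nipple nudging the coupler towards -x. I'll comply with it and press through.

```bash
python3 -m pendant '[[[-1.2,-0.4,0],[0,0,0],0.1],[[0,0,2],[0,0,0],0.1],[[0,0,2],[0,0,0],0.1],[[0,0,2],[0,0,0],0.1],[[0,0,0],[0,0,0],0.1],[[0,0,0],[0,0,0],0.1]]'; python3 res.py 6
python3 -m pendant '[[[0,0,2],[0,0,0],0.1],[[0,0,2],[0,0,0],0.1],[[0,0,0],[0,0,0],0.1],[[0,0,0],[0,0,0],0.1]]'; python3 res.py 6
```

```text
t: 18.78
tool_pos: [0.5183, -0.0898, 0.1359]
tool_rot: [1.832, 2.233, 0.541]
contact_force: [-3.8, -3.9, 4.8]
opening: 0.0291
grip_force: 82.0
t 18.78 mouth along axis 10.6 off-axis vec(tool) [-1.9  1.1  0. ] angle 0.21 | shift [ 1.9 -1.   4.6] turn [0.0031 0.0019 0.0005] F tool [-2.6 -2.1 -6.4] q [-0.48 -0.33  2.16  0.36  1.05 -0.82] grip 82
t: 19.12
tool_pos: [0.5196, -0.0892, 0.1329]
tool_rot: [1.831, 2.234, 0.54]
contact_force: [-7.5, -4.7, 8.6]
opening: 0.029
grip_force: 82.7
t 19.12 mouth along axis 7.3 off-axis vec(tool) [-1.9  1.2  0. ] angle 0.17 | shift [ 1.8 -1.1  1.3] turn [0.0025 0.0017 0.0012] F tool [ -2.4  -4.1 -11.4] q [-0.48 -0.32  2.16  0.37  1.05 -0.82] grip 83
```

```bash
python3 -m pendant '[[[-0.4,-0.7,1.5],[0,0,0],0.1],[[0,0,1.5],[0,0,0],0.1],[[0,0,0],[0,0,0],0.1],[[0,0,0],[0,0,0],0.1]]'; python3 res.py 6
python3 -m pendant '[[[0,0,1.5],[0,0,0],0.1],[[0,0,1.5],[0,0,0],0.1],[[0,0,0],[0,0,0],0.1],[[0,0,0],[0,0,0],0.1]]'; python3 res.py 6
```

```text
t: 19.45
tool_pos: [0.5201, -0.0895, 0.1327]
tool_rot: [1.829, 2.237, 0.539]
contact_force: [-23.4, -4.5, 26.4]
opening: 0.029
grip_force: 85.6
t 19.45 mouth along axis 7.0 off-axis vec(tool) [-2.3  1.5  0. ] angle 0.08 | shift [ 2.3 -1.4  1. ] turn [0.0012 0.0008 0.0032] F tool [  2.5 -11.2 -33.7] q [-0.48 -0.32  2.16  0.37  1.05 -0.82] grip 86
t: 19.78
tool_pos: [0.5207, -0.0897, 0.1326]
tool_rot: [1.828, 2.242, 0.536]
contact_force: [-41.0, -6.8, 45.3]
opening: 0.0291
grip_force: 88.8
t 19.78 mouth along axis 6.7 off-axis vec(tool) [-2.6  1.7 -0. ] angle 0.11 | shift [ 2.5 -1.8  0.7] turn [-0.0018  0.0005  0.0057] F tool [  5.5 -20.1 -57.8] q [-0.48 -0.32  2.16  0.36  1.05 -0.82] grip 89
```

It's hard on the stop: travel is about 10 mm and the force climbs steeply. I'll ease the push a little while staying firmly down, then check.

```bash
python3 -m pendant '[[[0.5,-0.8,-1.3],[0,0,0],0.1],[[0,0,-1.2],[0,0,0],0.1],[[0,0,0],[0,0,0],0.1],[[0,0,0],[0,0,0],0.1],[[0,0,0],[0,0,0],0.1]]' 100; python3 res.py 6
python3 - <<'E'
from h import *
s=optics.get_image("scene"); w=optics.get_image("wrist")
a=cv2.resize(s[90:250,130:330],(500,400),interpolation=cv2.INTER_CUBIC); b=cv2.resize(w[120:420,170:390],(293,400))
cv2.imwrite("pics/z.png",np.hstack([a,b])[:,:,::-1])
E
```

```text
t: 20.2
tool_pos: [0.52, -0.0895, 0.1327]
tool_rot: [1.828, 2.236, 0.539]
contact_force: [-22.7, -5.0, 28.3]
opening: 0.0288
grip_force: 97.3
t 20.2 mouth along axis 7.0 off-axis vec(tool) [-2.3  1.4  0. ] angle 0.19 | shift [ 2.2 -1.3  1. ] turn [0.0026 0.002  0.0034] F tool [  2.   -9.9 -35.2] q [-0.48 -0.32  2.16  0.37  1.05 -0.82] grip 97
```

View pics/z.png

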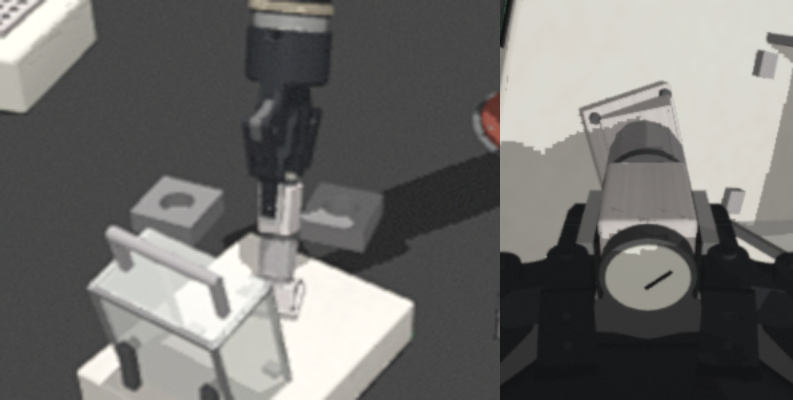

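The coupler sits down on the block at about (278,265) with no brass showing. The hood is still open on its stop, and the push is 35 N, well above the 14 N spring. I'm handing it in.

```bash
python3 -c "
from station import ctrl
print(ctrl.finish_job())"
```

```text
the job is handed in; nothing more can be done
None
```

I handed the job in at about 20 s: the hood is open on its stop, and the coupler is pressed over the nipple with the collar pushed down to its stop. The gripper is still holding it there at about 35 N; the bottle, beaker and tip box were not touched.

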